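Seal the sample chamber with its draw latch

TASK

Close up the white sample chamber for its next run. Slide the steel cover shut and press it gently against the rubber seal for half a second, with about 20 N, so that the seal beds in; then put the draw latch's wire loop over the hooked keeper on the cover and throw the lever over centre until it lies flat and stays down, holding the cover tight. Never slam or force the cover or the lever, and leave the bottle, the jar and the spanner where they are.

Things in the scene. Friction and masses are not known exactly. Their poses are not given: they have to be found in the camera images.
- chamber: white bench box with a blue band, 180 (x) x 455 (y) x 90 mm high, fixed. Origin: at bench height, mid-width, 230 mm from its -y end. Cover, keeper, loop and lever all work in its y-z plane (x = 0): cover to -y, latch to +y. Deck at 90 mm with a 45 mm deep sample well; guide rails 18 mm high at x = +-72 mm beside the cover; rubber seal bar across the deck at about y = 0 to 10 mm.
- cover: the sliding steel cover, 126 x 135 x 11 mm, with keeper and tab. Its axes are the chamber's; its y in the chamber's frame is minus its opening: -0.06 to about 0 m. Slides along y with about 3 N friction and stays where left. It meets the rubber seal somewhere between y = -0.0025 and +0.0025, different each time: feel for it. The seal gives about 35 N per mm and pushes back.
- seal (a joint): how far the rubber seal strip is squeezed by the cover, m: 0 untouched; a 20 N push gives only 0.0005, less than the reading noise; 0.001 to 0.005 under the shut latch, which draws the cover 1 to 5 mm farther +y than where it met the seal
- cover_tab (a point): middle of the outer (-y) face of the upright aluminium tab on the cover (tab 90 mm wide, 12 mm thick, reaching 15 mm above and below this point), 133 mm to -y of the cover's origin, 117 mm above the bench. Push here toward the chamber's +y to shut the cover.
- keeper (a point): the bar's seat in the keeper, a dark steel hook 30 mm wide on the cover, 3.5 mm above the plate. The 8 mm thick post begins 3.5 mm to +y of here; its lip reaches 5.5 mm to -y of here, 7.5 to 12.5 mm above, so the mouth is 11 mm high and open to -y; a ramp slopes down on the +y side. The bar must come down beyond the lip onto the plate; pulling the lever back draws it under the lip.
- lever (a joint): lever angle, rad: 0 flat and shut, pointing to the chamber's +y; 1.57 upright; 1.75 forward stop, leaning 10 degrees to -y. Stays where left (friction about 0.15 N m). With the loop hooked it is free down to about 0.9, then stiffens to roughly 3 to 15 N at the tip, springs back if let go early, passes the toggle point near flat and stays down.
- lever_pivot (a point): the fixed axis of the lever (parallel to the chamber's x), 118 mm above the bench, 85 mm to the +y side of the chamber's origin
- lever_tip (a point): end of the lever, 125 mm from the pivot, on its mid-line; the outer 55 mm is a black rubber grip 28 mm wide and 14 mm thick, below it is a steel bar 22 mm wide and 8 mm thick
- loop (a joint): angle of the wire loop on the lever, rad. The loop's angle above the chamber's -y direction is this minus the lever angle; 3.14 = folded out along the lever, past its tip; 3.3 = stop. The pivot is loose: past upright the loop falls by its weight to either side.
- loop_bar (a point): middle of the loop's cross bar: 7 mm wire, 52 mm wide, 135 mm from the loop's pin, which sits on the lever 24 mm from the lever pivot. Its arms pass on both sides of the lever. With the cover shut the bar falls beyond the keeper's lip only if the lever stands at 1.5 rad or more; otherwise it lies on the keeper and slides off behind it when the lever is pushed to its forward stop.
- reagent_bottle: amber bottle with blue cap, 72 mm across, 160 mm tall, bystander; origin at its underside
- jar: clear jar with white lid, 64 mm across, 85 mm tall, bystander; origin at its underside
- spanner: steel spanner 160 mm long lying on the bench, bystander; origin at its underside

How it is judged (in metres and radians):
On the way, in this order (a step that is already met when the one before it is completed fails the run):
1. the cover is pressed against the seal with over 8 N (contact force between the fingers and cover above 8 N and y of cover in the frame of chamber above -0.006 m), for 0.3 s.
2. with the cover shut and the lever still standing open, the loop's bar is down behind the keeper's lip (y of cover in the frame of chamber above -0.006 m and value of joint lever above 0.5 rad and y of loop_bar in the frame of keeper between -0.04 and 0.004 m and z of loop_bar in the frame of keeper below 0.006 m), for 0.2 s.
At the end, for the whole second after the job is handed in: the lever lies flat (joint under 0.08 rad) and still, the loop's bar sits in the keeper (within 9 mm of its seat) and the latch alone keeps the seal squeezed by at least 0.8 mm (value of joint lever below 0.08 rad and value of joint seal above 0.0008 m and distance between loop_bar and keeper below 0.009 m and velocity of joint lever below 0.1 rad/s); the robot touches nothing.
It fails at once if the bottle, the jar or the spanner is moved more than 20 mm (distance of any of reagent_bottle, jar, spanner from where it was at the start of the episode above 0.02 m).
It fails at once if the lever is slammed or forced: pushed with more than 80 N (contact force between the fingers and lever above 80 N).
It fails at once if the cover is slammed or forced onto the seal: pushed with more than 60 N (contact force between the fingers and cover above 60 N).
It also fails if it takes over 72 s, if anything falls off the work surface, if the arm or the gripper's body presses on something with over 40 N, if the wrist force passes 120 N, or if a joint passes its speed limit or range.

ROBOT

A 6-joint arm with a two-finger parallel gripper is mounted at the origin on the work surface. World frame = base frame: x ahead of the robot, y to its left, z up, the work surface at z = 0. Lengths are in mm, angles in rad, forces in N, time in s.
With the tool pointing down it reaches from about 350 to 975 mm from the base axis. Payload 7.1 kg.
Tool frame: the origin (TCP) lies on the front face of the gripper's body, between the roots of the fingers; the fingertips stand 80 mm ahead of it and the grasp point (between the pads) lies 61 mm ahead of it; z points along the fingers, y is the line along which they close (so a half turn about z gives the same grasp; the last joint's range is limited). The gripper opens to 88 mm and grips with 3 to 60 N. Pads are 20 mm wide; open, the fingers measure 115 mm over their backs; the gripper's body (75 mm by 178 mm) begins 61 mm behind the grasp point.
Start: joints at [-1.29, 0.423, 1.63, -0, 1.089, -0.019], TCP at [184.599, -597.1, 302.675] pointing down, gripper open.
Joint ranges: [-3, 3], [-0.9, 2.11], [0.09, 2.58], [-1.31, 4.45], [0.11, 2.69], [-2.54, 2.54]. Speed limits (rad/s): [2.39, 2.39, 3.01, 3.14, 3.14, 3.14].

INTERFACE

Orientations are given as a rotation vector (axis times angle).
In Python, from workcell import readout, vision, close_job gives the robot as it stands.
- The arm moves only by the tool servo_tool, never from a script. Its argument "plan" is a list that holds one entry, the list of rows, each a list of 7 numbers: the gripper command: -1 is fully open, 1 is shut, values between are in proportion, then the shift along the world's x, y, z in units of 40 mm (1.0 is 40 mm), then the turn, a rotation vector about the world's x, y, z in units of 5 degrees (1.0 is 5 degrees). A call has 1 to 5 rows; each row shifts and turns the commanded pose from where the row before left it; what a row does not reach is not made up. A row lasts 1/12 s, in which the tool goes at most 41.7 mm and 7.16 degrees, less where a joint would pass 70% of its speed; a pose out of reach is approached as far as the arm can. A call is refused whole if a number of a shift passes 1 or a number of a turn 1, either way. A call with a gripper value outside its range is refused whole. The fingers move at their own pace and stop on an object; the grip force is fixed at half the most. Time passes only in rows, so rows that do not move let the fingers close. It gives the time, the measured TCP pose, the force, the opening and the grip force at its end, in the units of the state.
- readout.get_obs(): the state, without advancing time (a new reading comes with each control period).
- vision.get_image(name): name is "side" or "top"; returns the picture (384x512x3 uint8, red, green, blue); there is no depth.
- vision.camera_params(name): a dict with "fx", "fy", "cx", "cy" (pixels), "D" ([k1, k2, p1, p2, k3] as OpenCV has them; the pictures are not rectified), "rvec" (rotation vector, rad) and "tvec" (3), from world to camera coordinates, as OpenCV has them. Camera axes: x right, y down, z forward; pixel columns grow to the right and rows downward; lengths in mm; the calibration is good to about 2 mm. A picture is of the moment at which its call begins. camera_params takes no time and is no camera call.
- close_job(): hands the job in; it is judged then, once.
The state is a dict: "t": time; "qpos": joint angles; "qvel": joint speeds; "joint_torque": joint torques, N m; "ee_pos": TCP position; "orientation": TCP orientation; "ft_force": force on the tool from outside, world axes, zero at the start; "moment": the same for the moment, N m; "width": finger opening in mm; "grasp_force": force on a finger pad.
Only numpy, scipy, OpenCV 4.12 (cv2) and the standard library are available. Lean on these libraries where they do the work, as an engineer would, in place of code of your own. Each camera call takes 0.05 s, during which the arm holds its last target. There are 200 camera calls.

## Working session

There is one attempt and no reset: what is moved stays moved. The work goes in short steps, Python scripts to look and compute and a tool call to move; the robot and the scene stay as the last step left them, time stands still between calls to the robot, and variables do not carry over. Pictures are saved under pics/ and viewed, at most 10 in all, crops included, and the job is handed in when it is done.

Besides the shell and the picture viewer there is one more tool, called after "Call:" in YAML: its name, and indented under it one key for each argument. servo_tool: Moves the arm, as the interface text tells. Its arguments: {"type":"object","properties":{"plan":{"type":"array"}},"required":["plan"]}

```bash
mkdir -p pics; ls; python3 - <<'E'
from workcell import readout, vision
import cv2,numpy as np
for n in("side","top"):
    im=vision.get_image(n); cv2.imwrite(f"pics/{n}0.png",im[:,:,::-1])
    p=vision.camera_params(n); print(n,p)
    R=cv2.Rodrigues(np.array(p["rvec"],float))[0]; print(-R.T@np.array(p["tvec"]).ravel(), R[2])
o=readout.get_obs(); print(o)
E
```

```text
pics
side {'fx': 380.6581233112483, 'fy': 380.6581233112483, 'cx': 260.4942165321573, 'cy': 190.60964573090789, 'D': array([-0.11188201,  0.        ,  0.        ,  0.        ,  0.        ]), 'rvec': array([ 2.20996388, -0.39223463,  0.21902825]), 'tvec': array([-578.066461  ,  254.29923767,  642.29226048])}
[ 405.8978883  -526.08381022  608.15377363] [ 0.29010757  0.73171852 -0.61678651]
top {'fx': 406.2200349200442, 'fy': 406.2200349200442, 'cx': 250.53283911102596, 'cy': 194.58069730282972, 'D': array([-0.12462046,  0.        ,  0.        ,  0.        ,  0.        ]), 'rvec': array([ 2.19465905, -2.13178994,  0.16030067]), 'tvec': array([ 22.29091173, 648.48067201, 976.61993082])}
[ 516.28209276   58.45187155 1051.11689901] [ 0.12893156 -0.01701817 -0.99150746]
{'t': 0.1, 'qpos': array([-1.29000179e+00,  4.23752193e-01,  1.63060483e+00, -3.01456125e-05,
        1.08863429e+00, -1.90060945e-02]), 'qvel': array([-1.76745481e-03, -1.79856104e-03, -1.64765554e-03, -3.69364402e-05,
        2.45973927e-04,  8.70349529e-04]), 'joint_torque': array([-2.75456323e-04, -5.45617747e+01, -2.74323642e+01,  6.45002956e-02,
        1.88467460e-02, -2.79426632e-05]), 'ee_pos': array([ 184.48555798, -596.73398097,  301.99043975]), 'orientation': array([-3.10499174e+00, -4.68979249e-01,  3.28191262e-04]), 'ft_force': array([-0.01237831, -0.32107532, -0.16475338]), 'moment': array([ 0.02157508, -0.0470875 ,  0.01545295]), 'grasp_force': 0.0, 'width': 87.74631838518766}
```

View pics/side0.png

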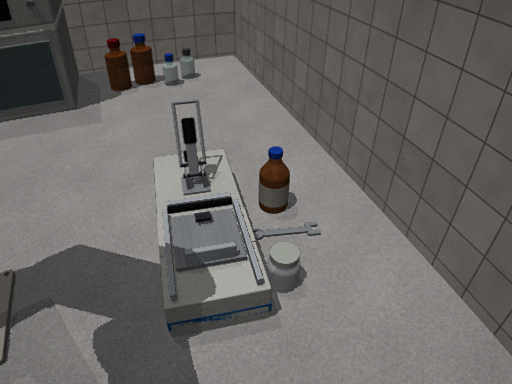

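View pics/top0.png

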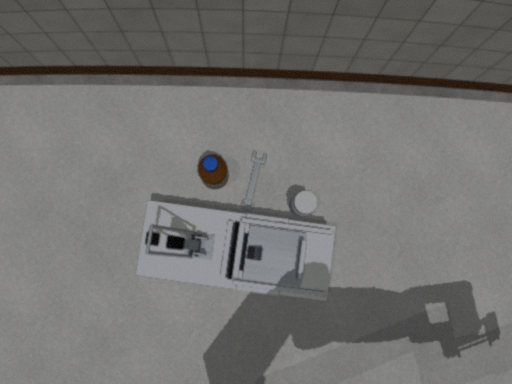

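The side view shows the chamber (deck corners about (153,155), (230,151), (270,295), (168,318)), with the cover open, the lever standing at about (190,150) and the loop folded out above it to (187,102). The top view shows the deck spanning (150,202) to (326,298), the latch at (150–210,240), the bottle at (212,168), the jar at (305,203) and the spanner at (255,180). Next I'll zoom in for pixel positions.

```bash
cat > h.py <<'E'
import cv2,numpy as np
from workcell import vision,readout
def cam(n):
    p=vision.camera_params(n);K=np.array([[p["fx"],0,p["cx"]],[0,p["fy"],p["cy"]],[0,0,1]],float)
    return K,np.array(p["D"],float),np.array(p["rvec"],float),np.array(p["tvec"],float).ravel()
def ray(n,uv):
    K,D,r,t=cam(n);R=cv2.Rodrigues(r)[0]
    u=cv2.undistortPoints(np.array([[uv]],float),K,D)[0,0]
    d=R.T@np.array([u[0],u[1],1]);return -R.T@t,d/np.linalg.norm(d)
def onz(n,uv,z):
    c,d=ray(n,uv);return c+d*(z-c[2])/d[2]
def onplane(n,uv,p0,nrm):
    c,d=ray(n,uv);return c+d*(np.dot(np.array(p0)-c,nrm)/np.dot(d,nrm))
def proj(n,P):
    K,D,r,t=cam(n);return cv2.projectPoints(np.array(P,float).reshape(-1,1,3),r,t,K,D)[0][:,0]
def zoom(n,f,x0,y0,w,h,s):
    im=vision.get_image(n)[y0:y0+h,x0:x0+w,::-1];cv2.imwrite(f,cv2.resize(im,None,fx=s,fy=s,interpolation=cv2.INTER_CUBIC))
E
python3 - <<'E'
from h import *
zoom("top","pics/t1.png",130,190,220,120,3.6)
zoom("side","pics/s1.png",140,90,150,240,2.5)
im=vision.get_image("top")
g=cv2.cvtColor(im,cv2.COLOR_RGB2GRAY); print([g[y,x] for x,y in((180,265),(180,215),(100,250),(180,300),(330,260))])
E
```

```text
[np.uint8(151), np.uint8(149), np.uint8(129), np.uint8(140), np.uint8(148)]
```

View pics/t1.png

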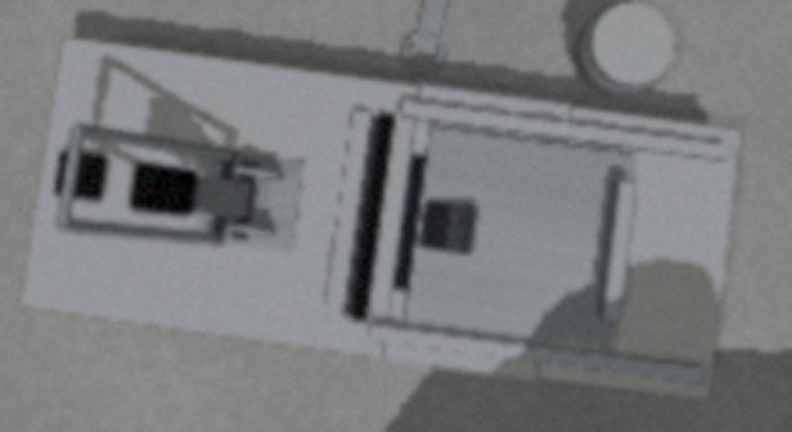

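View pics/s1.png

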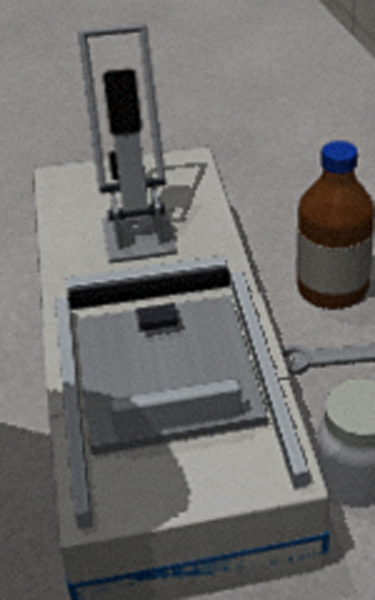

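Top crop: deck corners at crop (65,40), (22,303), (740,130), (708,397); lever grip at (132–195,190); loop bar at (66,180); keeper at (450,225); tab at (617,245). In the side crop the loop bar is at (113,32), the grip end at (120,72) and the tab at (180,397). The loop is folded out along the lever, past its tip.

```bash
cat >> h.py <<'E'
T=lambda u,v:(130+u/3.6,190+v/3.6)
S=lambda u,v:(140+u/2.5,90+v/2.5)
E
python3 - <<'E'
from h import *
tl,bl,tr,br=[onz("top",T(*c),90) for c in((65,40),(22,303),(740,130),(708,397))]
print("corners",*[p.round(1) for p in (tl,bl,tr,br)])
print("len",np.linalg.norm(tl-tr),np.linalg.norm(bl-br),"wid",np.linalg.norm(tl-bl),np.linalg.norm(tr-br))
ey=((tl+bl)-(tr+br));ey/=np.linalg.norm(ey)
c=(tl+bl+tr+br)/4
O=c+ey*(230-227.5);O[2]=0
ex=np.array([ey[1],-ey[0],0])
print("O",O,"ey",ey,"yaw",np.degrees(np.arctan2(-ey[0],ey[1])))
sl=[onz("side",S(*q),90) for q in((35,167),(208,148),(325,500),(62,540))]
for s in sl: print("side corner",((s-O)@ex).round(1),((s-O)@ey).round(1))
for s in (tl,bl,tr,br): print("top corner",((s-O)@ex).round(1),((s-O)@ey).round(1))
L=lambda P:np.round([(P-O)@ex,(P-O)@ey,P[2]],1)
for nm,n,uv in(("bar","top",T(66,180)),("bar","side",S(113,32)),("gripend","top",T(132,190)),("gripend","side",S(120,70)),("gripinner","top",T(195,190)),("gripinner","side",S(124,133))):
    print(nm,n,L(onplane(n,uv,O,ex)))
print("keeper top",L(onz("top",T(450,225),116)),"tab",L(onz("top",T(622,190),132)),L(onz("top",T(615,310),132)))
np.savez("fr.npz",O=O,ex=ex,ey=ey)
print("bottle",L(onz("top",(210,163),160)),"jar",L(onz("top",(306,202),85)))
E
```

```text
corners [618.1 286.2  90. ] [444.7 305.4  90. ] [ 571.5 -163.1   90. ] [ 396.6 -143.6   90. ]
len 451.6942593943717 451.58046046353445 wid 174.4542786145835 176.00905744024254
O [508.0060911   73.68408177   0.        ] ey [0.10476936 0.99449655 0.        ] yaw -6.01387832534629
side corner -84.5 222.2
side corner 89.8 217.7
side corner 86.6 -233.6
side corner -86.1 -225.3
top corner 87.2 222.9
top corner -87.2 223.8
top corner 88.0 -228.8
top corner -88.0 -227.8
bar top [  0.  143.4 367.4]
bar side [  0.  108.4 278.3]
gripend top [  0.  108.6 385.6]
gripend side [  0.   63.9 266.7]
gripinner top [  0.  143.9 -63.4]
gripinner side [  0.   98.2 190.1]
keeper top [  1.5 -45.3 116. ] tab [  37.3 -149.1  132. ] [ -37.4 -153.8  132. ]
bottle [185.   81.8 160. ] jar [ 136.7 -152.2   85. ]
```

```bash
cat >> h.py <<'E'
try:
    F=np.load("fr.npz");O,ex,ey=F["O"],F["ex"],F["ey"]
except Exception: pass
L=lambda P:np.round([(P-O)@ex,(P-O)@ey,P[2]],1)
W=lambda x,y,z:O+ex*x+ey*y+np.array([0,0,z])
def tri(a,b):
    (c1,d1),(c2,d2)=ray("top",a),ray("side",b)
    P=[np.eye(3)-np.outer(d,d) for d in(d1,d2)]
    p=np.linalg.solve(P[0]+P[1],P[0]@c1+P[1]@c2)
    return L(p),[round(float(np.linalg.norm(q@(p-c))),1) for q,c in zip(P,(c1,c2))]
E
python3 - <<'E'
from h import *
print("bar",tri(T(68,178),S(114,32)))
print("gripend",tri(T(132,190),S(120,70)))
print("gripinner",tri(T(195,190),S(125,133)))
print("loop pinL",tri(T(222,240),S(106,188)))
from scipy.optimize import least_squares
for t in(1.57,1.4,1.2,1.0):
    P=[W(0,85+125*np.cos(t),118+125*np.sin(t)),W(0,85+70*np.cos(t),118+70*np.sin(t))]
    for k in(3.14,):
        P.append(W(0,85+159*np.cos(t),118+159*np.sin(t)))
    a=proj("top",P);b=proj("side",P)
    print(t,((a-[130,190])*3.6).round().tolist(),((b-[140,90])*2.5).round().tolist())
P=[W(0,85,118),W(0,-133-45,132),W(0,0,90)]
print(((proj("top",P)-[130,190])*3.6).round().tolist(),((proj("side",P)-[140,90])*2.5).round().tolist())
E
```

```text
bar (array([  1.8, 169.3, 250.2]), [2.3, 2.3])
gripend (array([  1. , 137.1, 229.6]), [3.3, 3.3])
gripinner (array([  1.8, 108.9, 183.6]), [0.4, 0.4])
loop pinL (array([-23.5,  93.7, 140.2]), [2.8, 2.8])
1.57 [[222.0, 199.0], [233.0, 199.0], [214.0, 198.0]] [[120.0, 85.0], [126.0, 143.0], [116.0, 46.0]]
1.4 [[184.0, 193.0], [214.0, 196.0], [164.0, 191.0]] [[117.0, 75.0], [124.0, 137.0], [113.0, 34.0]]
1.2 [[144.0, 188.0], [192.0, 193.0], [110.0, 184.0]] [[115.0, 69.0], [123.0, 133.0], [110.0, 28.0]]
1.0 [[108.0, 182.0], [173.0, 191.0], [65.0, 177.0]] [[114.0, 69.0], [122.0, 132.0], [109.0, 30.0]]
[[246.0, 200.0], [660.0, 255.0], [380.0, 217.0]] [[133.0, 211.0], [179.0, 420.0], [148.0, 297.0]]
```

Call:
servo_tool:
  plan:
    - [[1,0.54,0.84,0,0,0,0.95],[1,0.54,0.84,0,0,0,0.95],[1,0.54,0.84,0,0,0,0.95],[1,0.54,0.84,0,0,0,0.95],[1,0.54,0.84,0,0,0,0.95]]

```text
t: 0.67
ee_pos: [293.1, -427.5, 302.6]
orientation: [-2.941, -1.103, -0.0]
ft_force: [0.8, -0.0, 0.8]
width: 57.9
grasp_force: 0.0
```

Call:
servo_tool:
  plan:
    - [[1,0.54,0.84,0,0,0,0.95],[1,0.54,0.84,0,0,0,0.95],[1,0.54,0.84,0,0,0,0.95],[1,0.54,0.84,0,0,0,0.95],[1,0.54,0.84,0,0,0,0.95]]

```text
t: 1.08
ee_pos: [401.2, -259.4, 302.9]
orientation: [2.651, 1.685, 0.0]
ft_force: [-0.2, -0.7, -0.2]
width: 24.6
grasp_force: 0.0
```

Call:
servo_tool:
  plan:
    - [[1,0.54,0.84,0,0,0,0.95],[1,0.54,0.84,0,0,0,0.95],[1,0.54,0.84,0,0,0,0.95],[1,0.54,0.84,0,0,0,0.95],[1,0,0,0,0,0,0]]

```text
t: 1.5
ee_pos: [490.0, -122.0, 303.0]
orientation: [2.331, 2.106, 0.004]
ft_force: [-0.8, -0.3, 0.2]
width: 0.2
grasp_force: 0.0
```

Call:
servo_tool:
  plan:
    - [[1,0,0,-0.96,0,0,0],[1,0,0,-0.96,0,0,0],[1,0,0,-0.95,0,0,0],[1,0,0,0,0,0,0],[1,0,0,0,0,0,0]]

```text
t: 1.92
ee_pos: [485.8, -126.7, 186.7]
orientation: [-2.338, -2.092, 0.004]
ft_force: [-0.1, -0.1, 0.6]
width: 0.7
grasp_force: 0.0
```

Call:
servo_tool:
  plan:
    - [[1,0.02,0.1,0,0,0,0],[1,0.01,0.1,0,0,0,0],[1,0.01,0.1,0,0,0,0],[1,0.01,0.1,0,0,0,0],[1,0.01,0.1,0,0,0,0]]

```text
t: 2.33
ee_pos: [490.0, -106.3, 189.2]
orientation: [2.339, 2.094, 0.002]
ft_force: [0.2, -0.7, -0.1]
width: 0.1
grasp_force: 0.0
```

```bash
python3 - <<'E'
from h import *
o=readout.get_obs();print(L(o["ee_pos"]),o["ft_force"])
zoom("side","pics/s2.png",140,90,160,240,2.5)
E
```

```text
[   0.9 -180.9  189.2] [ 0.16339312 -0.73608627 -0.13299398]
```

View pics/s2.png

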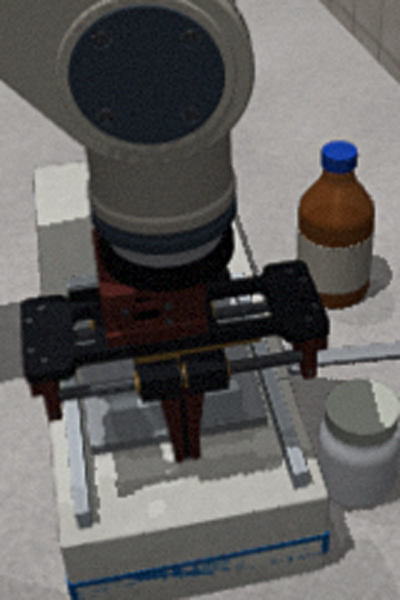

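The closed fingers are centred just before the tab, with their tips at crop (190,455). Nothing is touching yet, so I'll advance slowly.

Call:
servo_tool:
  plan:
    - [[1,0.01,0.1,0,0,0,0],[1,0.01,0.1,0,0,0,0],[1,0.01,0.1,0,0,0,0],[1,0.01,0.1,0,0,0,0],[1,0.01,0.1,0,0,0,0]]

```text
t: 2.8
ee_pos: [491.5, -86.6, 187.9]
orientation: [2.34, 2.096, -0.001]
ft_force: [-0.7, -3.1, 1.0]
width: 0.6
grasp_force: 1.7
```

Call:
servo_tool:
  plan:
    - [[1,0.01,0.05,0,0,0,0],[1,0.005,0.05,0,0,0,0],[1,0.005,0.05,0,0,0,0],[1,0.005,0.05,0,0,0,0],[1,0,0,0,0,0,0]]

```text
t: 3.22
ee_pos: [492.4, -78.4, 187.8]
orientation: [-2.341, -2.095, -0.0]
ft_force: [-0.6, -0.5, 0.1]
width: 0.5
grasp_force: 0.3
```

Call:
servo_tool:
  plan:
    - [[1,0.003,0.03,0,0,0,0],[1,0.003,0.03,0,0,0,0],[1,0.003,0.03,0,0,0,0],[1,0.003,0.03,0,0,0,0],[1,0.003,0.03,0,0,0,0]]

```text
t: 3.63
ee_pos: [493.0, -72.7, 187.8]
orientation: [2.341, 2.095, -0.0]
ft_force: [-0.7, -3.3, 0.0]
width: 0.4
grasp_force: 1.6
```

Call:
servo_tool:
  plan:
    - [[1,0.002,0.02,0,0,0,0],[1,0.002,0.02,0,0,0,0],[1,0,0,0,0,0,0]]

```text
t: 3.88
ee_pos: [493.2, -70.9, 187.8]
orientation: [-2.341, -2.095, -0.0]
ft_force: [-0.9, -1.5, 0.1]
width: 0.2
grasp_force: 0.9
```

Call:
servo_tool:
  plan:
    - [[1,0.001,0.013,0,0,0,0],[1,0.001,0.013,0,0,0,0],[1,0,0,0,0,0,0]]

```text
t: 4.13
ee_pos: [493.3, -70.0, 187.9]
orientation: [2.34, 2.096, 0.0]
ft_force: [0.0, -3.6, -0.5]
width: 0.5
grasp_force: 1.2
```

Call:
servo_tool:
  plan:
    - [[1,0.001,0.013,0,0,0,0],[1,0.001,0.013,0,0,0,0],[1,0,0,0,0,0,0]]

```text
t: 4.38
ee_pos: [493.4, -69.4, 187.9]
orientation: [2.34, 2.095, -0.001]
ft_force: [-0.3, -6.6, -0.7]
width: 0.5
grasp_force: 3.1
```

Call:
servo_tool:
  plan:
    - [[1,0.001,0.013,0,0,0,0],[1,0,0,0,0,0,0]]

```text
t: 4.55
ee_pos: [493.4, -69.2, 187.8]
orientation: [2.339, 2.096, -0.001]
ft_force: [-0.6, -8.6, -0.7]
width: 0.6
grasp_force: 4.5
```

Call:
servo_tool:
  plan:
    - [[1,0.001,0.013,0,0,0,0],[1,0,0,0,0,0,0]]

```text
t: 4.72
ee_pos: [493.4, -69.1, 187.9]
orientation: [2.339, 2.095, -0.002]
ft_force: [-1.0, -11.8, -1.0]
width: 0.5
grasp_force: 5.8
```

About 3 N per 0.5 mm commanded. I'll raise it to about 20 N and hold.

Call:
servo_tool:
  plan:
    - [[1,0.001,0.013,0,0,0,0],[1,0.001,0.013,0,0,0,0],[1,0.001,0.01,0,0,0,0],[1,0,0,0,0,0,0],[1,0,0,0,0,0,0]]

```text
t: 5.13
ee_pos: [493.4, -68.6, 187.9]
orientation: [2.337, 2.095, -0.004]
ft_force: [-1.8, -19.1, -2.3]
width: 0.4
grasp_force: 9.6
```

Call:
servo_tool:
  plan:
    - [[1,0,0,0,0,0,0],[1,0,0,0,0,0,0],[1,0,0,0,0,0,0],[1,0,0,0,0,0,0],[1,0,0,0,0,0,0]]

```text
t: 5.55
ee_pos: [493.4, -68.7, 187.9]
orientation: [2.337, 2.095, -0.004]
ft_force: [-2.6, -18.6, -2.1]
width: 0.5
grasp_force: 9.5
```

Call:
servo_tool:
  plan:
    - [[1,0,0,0,0,0,0],[1,0,-0.05,0,0,0,0],[1,0,-0.15,0,0,0,0],[1,-0.03,-0.3,0,0,0,0],[1,0,0,0.9,0,0,0]]

```text
t: 5.97
ee_pos: [489.2, -87.2, 219.2]
orientation: [-2.334, -2.089, 0.01]
ft_force: [-0.7, 0.2, -0.5]
width: 0.1
grasp_force: 0.0
```

Call:
servo_tool:
  plan:
    - [[1,0,0,0.95,0,0,0],[1,0,0,0.95,0,0,0],[1,0,0,0.95,0,0,0],[1,0,0,0.95,0,0,0],[1,0.09,0.9,0,0,0,0]]

```text
t: 6.38
ee_pos: [498.7, -54.3, 383.6]
orientation: [2.337, 2.083, 0.012]
ft_force: [1.3, 0.2, -0.6]
width: 0.7
grasp_force: 0.0
```

Call:
servo_tool:
  plan:
    - [[1,0.1,0.94,0,0,0,0],[1,0.1,0.94,0,0,0,0],[1,0.1,0.94,0,0,0,0],[1,0.1,0.94,0,0,0,0],[1,0.1,0.94,0,0,0,0]]

```text
t: 6.8
ee_pos: [515.8, 138.9, 376.0]
orientation: [-2.34, -2.095, -0.001]
ft_force: [0.1, -0.1, 0.1]
width: 0.3
grasp_force: 0.0
```

Call:
servo_tool:
  plan:
    - [[1,0.1,0.94,0,0,0,0],[1,0.1,0.94,0,0,0,0],[1,0.1,0.94,0,0,0,0],[1,0.1,0.8,0,0,0,0],[1,0,0,0,0,0,0]]

```text
t: 7.22
ee_pos: [532.3, 286.8, 375.6]
orientation: [-2.335, -2.099, -0.003]
ft_force: [-1.0, -0.1, 0.5]
width: 0.6
grasp_force: 0.0
```

```bash
python3 - <<'E'
from h import *
o=readout.get_obs();print(L(o["ee_pos"]),o["ee_pos"],o["orientation"],o["ft_force"],o["t"])
a=vision.get_image("side")[80:330,120:300,::-1];b=vision.get_image("top")[180:310,110:350,::-1]
a=cv2.resize(a,None,fx=2.2,fy=2.2,interpolation=2);b=cv2.resize(b,None,fx=1.66,fy=1.66,interpolation=2)
c=np.zeros((550,800,3),np.uint8);c[:550,:396]=a;c[:b.shape[0],400:400+b.shape[1]]=b[:,:400];cv2.imwrite("pics/m3.png",c)
E
```

```text
[  1.8 214.5 375.6] [532.26461422 286.81595619 375.62749641] [-2.33536821 -2.09899135 -0.00277562] [-1.02565254 -0.0641997   0.5363899 ] 7.2167
```

View pics/m3.png

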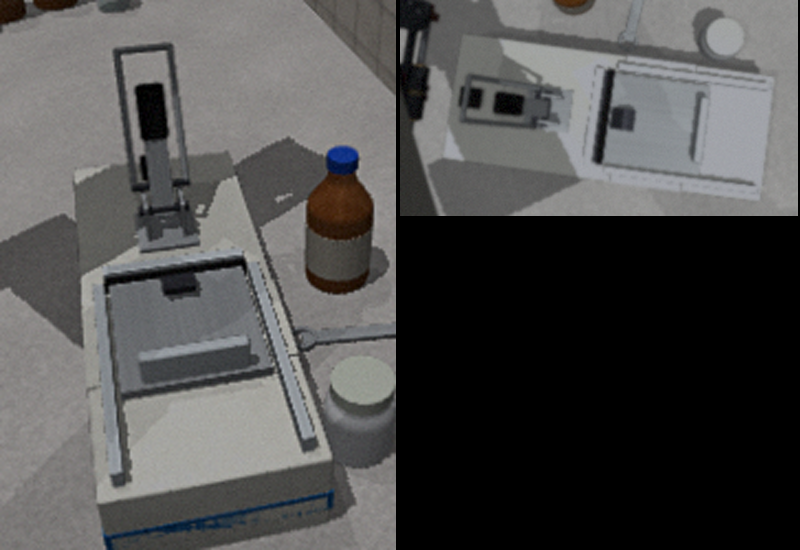

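The cover is shut and the loop is still folded back; the fingers are clear, to +y of the bar. I'll push the bar over to -y.

Call:
servo_tool:
  plan:
    - [[1,0,0,-0.65,0,0,0],[1,0,0,-0.65,0,0,0],[1,0,0,0,0,0,0],[1,-0.04,-0.35,0,0,0,0],[1,-0.04,-0.35,0,0,0,0]]

```text
t: 7.73
ee_pos: [529.0, 252.8, 324.9]
orientation: [2.34, 2.096, 0.001]
ft_force: [-0.1, 1.2, -0.0]
width: 0.7
grasp_force: 0.3
```

Call:
servo_tool:
  plan:
    - [[1,-0.02,-0.2,0.04,0,0,0],[1,-0.02,-0.2,0.06,0,0,0],[1,-0.02,-0.2,0.06,0,0,0],[1,-0.02,-0.2,0.06,0,0,0],[1,-0.02,-0.2,0.06,0,0,0]]

```text
t: 8.15
ee_pos: [524.8, 213.4, 336.0]
orientation: [2.34, 2.095, 0.002]
ft_force: [-0.1, 0.2, 0.5]
width: 0.5
grasp_force: 0.1
```

Call:
servo_tool:
  plan:
    - [[1,-0.02,-0.25,0.02,0,0,0],[1,-0.02,-0.25,0.02,0,0,0],[1,-0.02,-0.25,0,0,0,0],[1,-0.02,-0.25,0,0,0,0],[1,-0.02,-0.2,0,0,0,0]]

```text
t: 8.57
ee_pos: [520.5, 165.1, 336.5]
orientation: [-2.341, -2.095, 0.001]
ft_force: [0.9, 0.0, -0.9]
width: 0.5
grasp_force: 0.0
```

Call:
servo_tool:
  plan:
    - [[1,-0.01,-0.1,0,0,0,0],[1,0,0,0,0,0,0],[1,0,0,0,0,0,0],[1,0,0,0,0,0,0],[1,0,0,0,0,0,0]]

```text
t: 8.98
ee_pos: [520.4, 162.6, 336.6]
orientation: [-2.34, -2.096, -0.0]
ft_force: [-0.9, 0.5, 0.0]
width: 0.5
grasp_force: 0.0
```

```bash
python3 - <<'E'
from h import *
o=readout.get_obs();print(L(o["ee_pos"]),o["ee_pos"],o["orientation"],o["ft_force"],o["t"])
a=vision.get_image("side")[80:330,120:300,::-1];b=vision.get_image("top")[180:310,110:350,::-1]
a=cv2.resize(a,None,fx=2.2,fy=2.2,interpolation=2);b=cv2.resize(b,None,fx=1.66,fy=1.66,interpolation=2)
c=np.zeros((550,800,3),np.uint8);c[:550,:396]=a;c[:b.shape[0],400:400+b.shape[1]]=b[:,:400];cv2.imwrite("pics/m4.png",c)
E
```

```text
[  3.   89.7 336.6] [520.39134894 162.62565994 336.63523132] [-2.34009414e+00 -2.09600537e+00 -1.45770600e-04] [-0.91755936  0.46568387  0.04078415] 8.9833
```

View pics/m4.png

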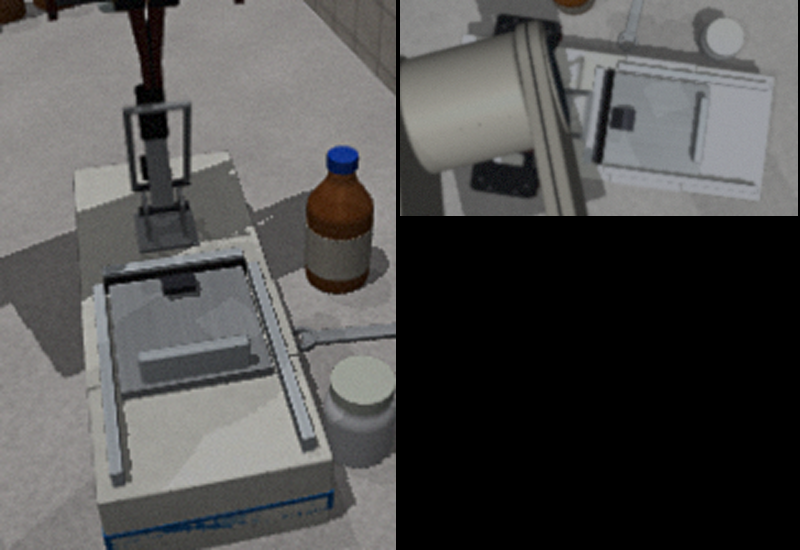

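The loop is over to the -y side and falling (bar at crop (158,107)). Next I'll go behind the lever and push it forward.

Call:
servo_tool:
  plan:
    - [[1,0.07,0.7,0.1,0,0,0],[1,0.07,0.7,0,0,0,0],[1,0.07,0.72,0,0,0,0],[1,0,0,-0.6,0,0,0],[1,0,0,-0.6,0,0,0]]

```text
t: 9.5
ee_pos: [529.5, 249.3, 293.4]
orientation: [2.337, 2.098, 0.006]
ft_force: [0.2, 0.1, 0.3]
width: 0.7
grasp_force: 0.0
```

Call:
servo_tool:
  plan:
    - [[1,0,0,-0.06,0,0,0],[1,0,0,0,0,0,0],[1,-0.02,-0.15,0,0,0,0],[1,-0.02,-0.15,0,0,0,0],[1,-0.02,-0.15,0,0,0,0]]

```text
t: 9.92
ee_pos: [526.8, 228.4, 291.7]
orientation: [2.34, 2.095, 0.003]
ft_force: [0.2, 0.3, -0.5]
width: 0.5
grasp_force: 0.0
```

Call:
servo_tool:
  plan:
    - [[1,-0.015,-0.15,0,0,0,0],[1,-0.015,-0.15,0,0,0,0],[1,-0.015,-0.15,0,0,0,0],[1,-0.015,-0.15,0,0,0,0],[1,-0.015,-0.15,0,0,0,0]]

```text
t: 10.33
ee_pos: [523.4, 198.4, 290.6]
orientation: [2.341, 2.095, 0.001]
ft_force: [-0.3, 1.9, 1.1]
width: 0.6
grasp_force: 0.9
```

Call:
servo_tool:
  plan:
    - [[1,-0.015,-0.15,0,0,0,0],[1,-0.015,-0.15,0,0,0,0],[1,-0.015,-0.15,0,0,0,0],[1,-0.015,-0.12,0,0,0,0],[1,-0.01,-0.1,0,0,0,0]]

```text
t: 10.75
ee_pos: [520.4, 171.7, 290.2]
orientation: [-2.341, -2.095, 0.0]
ft_force: [-0.1, 2.9, 0.7]
width: 0.4
grasp_force: 1.0
```

Call:
servo_tool:
  plan:
    - [[1,-0.01,-0.07,0,0,0,0],[1,0,-0.05,0,0,0,0],[1,0,0,0,0,0,0],[1,0,0,0,0,0,0],[1,0,0,0,0,0,0]]

```text
t: 11.17
ee_pos: [520.0, 167.4, 290.1]
orientation: [2.34, 2.096, -0.001]
ft_force: [0.0, -0.6, -0.0]
width: 0.5
grasp_force: 0.0
```

```bash
python3 - <<'E'
from h import *
o=readout.get_obs();print(L(o["ee_pos"]),o["ee_pos"],o["orientation"],o["ft_force"],o["t"])
a=vision.get_image("side")[80:280,120:300,::-1];b=vision.get_image("top")[190:310,220:340,::-1]
a=cv2.resize(a,None,fx=2.7,fy=2.7,interpolation=2);b=cv2.resize(b,None,fx=2.5,fy=2.5,interpolation=2)
c=np.zeros((560,800,3),np.uint8);c[:540,:486]=a;c[:300,500:800]=b;cv2.imwrite("pics/m5.png",c)
E
```

```text
[  2.1  94.4 290.1] [519.99084155 167.39251816 290.05785118] [ 2.34033062e+00  2.09576453e+00 -1.04853439e-03] [ 0.01733383 -0.56307023 -0.03895899] 11.1667
```

View pics/m5.png

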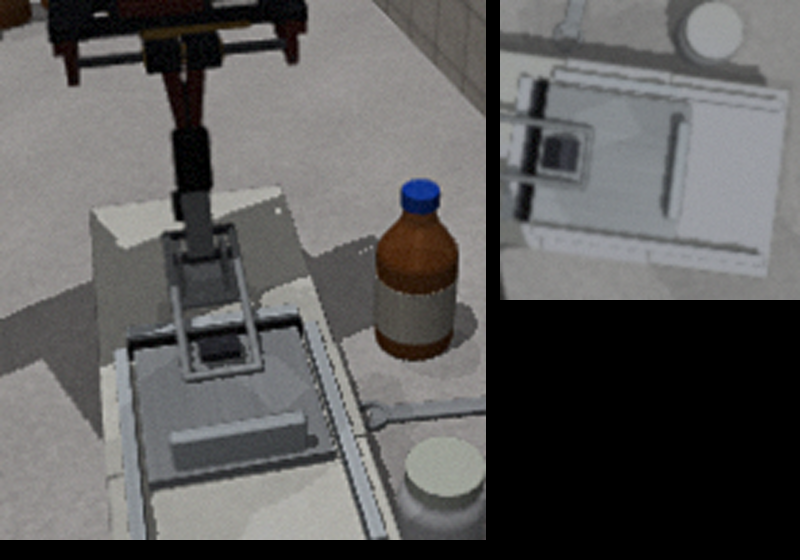

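The loop's bar lies on the plate beyond the keeper, at (225,372), with the keeper inside the loop and the lever standing just past upright. Next I'll go over to the lever's -y side.

Call:
servo_tool:
  plan:
    - [[1,0.01,0.1,0,0,0,0],[1,0,0,0.65,0,0,0],[1,0,0,0.65,0,0,0],[1,-0.09,-0.74,0,0,0,0],[1,-0.09,-0.74,0,0,0,0]]

```text
t: 11.68
ee_pos: [514.2, 113.0, 344.0]
orientation: [2.336, 2.098, 0.005]
ft_force: [0.1, -1.5, -0.8]
width: 0.9
grasp_force: 0.0
```

Call:
servo_tool:
  plan:
    - [[1,0,0,0,0,0,0],[1,0,0,-0.65,0,0,0],[1,0,0,-0.6,0,0,0],[1,0,0,0,0,0,0],[1,0.01,0.1,0,0,0,0]]

```text
t: 12.1
ee_pos: [513.1, 116.3, 291.5]
orientation: [-2.34, -2.094, 0.004]
ft_force: [0.3, -0.1, -0.1]
width: 0.4
grasp_force: 0.0
```

Call:
servo_tool:
  plan:
    - [[1,0.01,0.12,0,0,0,0],[1,0.01,0.12,0,0,0,0],[1,0.01,0.12,0,0,0,0],[1,0.01,0.12,0,0,0,0],[1,0.01,0.12,0,0,0,0]]

```text
t: 12.52
ee_pos: [516.1, 141.0, 293.0]
orientation: [2.34, 2.095, 0.002]
ft_force: [0.8, -2.6, 0.9]
width: 0.7
grasp_force: 0.7
```

```bash
python3 - <<'E'
from h import *
o=readout.get_obs();print(L(o["ee_pos"]),o["ee_pos"],o["ft_force"],o["t"])
for t in(1.4,1.2,1,.8,.6,.4,.2,.05,0):
    p=W(0,75+95*np.cos(t)-7*np.sin(t),198+95*np.sin(t)+7*np.cos(t));print(t,p.round(1))
E
```

```text
[  1.   67.8 293. ] [516.10324404 140.95996098 293.04538587] [ 0.84218833 -2.57779548  0.85123904] 12.5167
1.4 [516.8 157.5 292.8]
1.2 [518.8 176.  289.1]
1 [520.6 193.5 281.7]
0.8 [522.3 209.1 271. ]
0.6 [523.7 222.3 257.4]
0.4 [524.7 232.6 241.4]
0.2 [525.5 239.5 223.7]
0.05 [525.8 242.3 209.7]
0 [525.8 242.7 205. ]
```

Call:
servo_tool:
  plan:
    - [[1,0.01,0.17,0,0,0,0],[1,0.01,0.17,0,0,0,0],[1,0.01,0.17,-0.02,0,0,0],[1,0.01,0.18,-0.03,0,0,0],[1,0.01,0.18,-0.05,0,0,0]]

```text
t: 12.93
ee_pos: [517.9, 175.9, 288.3]
orientation: [2.34, 2.095, 0.001]
ft_force: [1.4, -1.4, 1.2]
width: 0.6
grasp_force: 0.9
```

Call:
servo_tool:
  plan:
    - [[1,0.01,0.11,-0.04,0,0,0],[1,0.01,0.11,-0.04,0,0,0],[1,0.01,0.11,-0.05,0,0,0],[1,0.01,0.11,-0.06,0,0,0],[1,0,0,0,0,0,0]]

```text
t: 13.35
ee_pos: [519.2, 193.3, 280.2]
orientation: [-2.34, -2.096, 0.0]
ft_force: [0.5, 0.6, 0.2]
width: 0.4
grasp_force: 0.1
```

```bash
python3 - <<'E'
from h import *
o=readout.get_obs();print(L(o["ee_pos"]),o["ee_pos"],o["ft_force"],o["t"])
a=vision.get_image("side")[80:280,120:300,::-1];b=vision.get_image("top")[190:310,220:340,::-1]
a=cv2.resize(a,None,fx=2.7,fy=2.7,interpolation=2);b=cv2.resize(b,None,fx=2.5,fy=2.5,interpolation=2)
c=np.zeros((560,800,3),np.uint8);c[:540,:486]=a;c[:300,500:800]=b;cv2.imwrite("pics/m6.png",c)
E
```

```text
[ -1.4 120.1 280.2] [519.243394   193.31442944 280.21498008] [0.49458282 0.60039111 0.17231844] 13.35
```

View pics/m6.png

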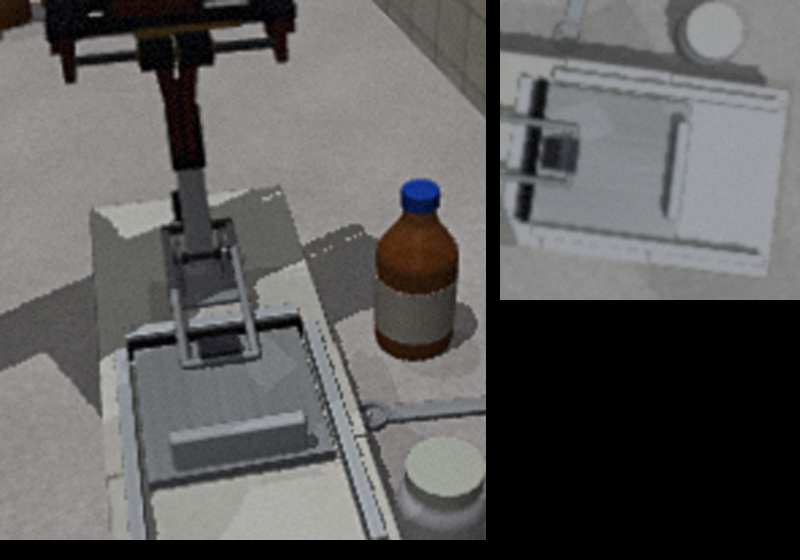

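The bar has been drawn back under the lip at (217,362), so I'll continue along the arc.

Call:
servo_tool:
  plan:
    - [[1,0.01,0.1,-0.06,0,0,0],[1,0.01,0.1,-0.07,0,0,0],[1,0.01,0.1,-0.07,0,0,0],[1,0.01,0.1,-0.08,0,0,0],[1,0,0,0,0,0,0]]

```text
t: 13.87
ee_pos: [520.8, 208.7, 269.2]
orientation: [2.34, 2.096, -0.002]
ft_force: [-1.8, -2.7, 4.9]
width: 0.8
grasp_force: 2.9
```

Call:
servo_tool:
  plan:
    - [[1,0.01,0.08,-0.08,0,0,0],[1,0.01,0.08,-0.08,0,0,0],[1,0.01,0.08,-0.09,0,0,0],[1,0.01,0.08,-0.09,0,0,0],[1,0,0,0,0,0,0]]

```text
t: 14.28
ee_pos: [522.3, 221.5, 255.7]
orientation: [-2.34, -2.096, 0.002]
ft_force: [-3.0, -2.9, 5.8]
width: 0.6
grasp_force: 3.3
```

Next, t from 0.6 to 0.2.

Call:
servo_tool:
  plan:
    - [[1,0,0.06,-0.09,0,0,0],[1,0.01,0.06,-0.1,0,0,0],[1,0,0.06,-0.1,0,0,0],[1,0.01,0.06,-0.11,0,0,0],[1,0,0,0,0,0,0]]

```text
t: 14.7
ee_pos: [523.2, 231.5, 239.6]
orientation: [-2.34, -2.095, -0.0]
ft_force: [-0.8, -0.4, 3.6]
width: 0.5
grasp_force: 1.6
```

Call:
servo_tool:
  plan:
    - [[1,0,0.04,-0.11,0,0,0],[1,0.01,0.04,-0.11,0,0,0],[1,0,0.04,-0.11,0,0,0],[1,0.01,0.03,-0.11,0,0,0],[1,0,0,0,0,0,0]]

```text
t: 15.12
ee_pos: [523.8, 237.2, 221.2]
orientation: [-2.34, -2.096, 0.002]
ft_force: [-0.0, 0.3, 0.3]
width: 0.3
grasp_force: 0.0
```

Call:
servo_tool:
  plan:
    - [[1,0,0.02,-0.1,0,0,0],[1,0,0.02,-0.1,0,0,0],[1,0,0.01,-0.1,0,0,0],[1,0,0.01,-0.06,0,0,0],[1,0,0,0,0,0,0]]

```text
t: 15.53
ee_pos: [523.8, 239.3, 207.1]
orientation: [-2.34, -2.095, 0.002]
ft_force: [0.3, 0.0, -0.3]
width: 0.3
grasp_force: 0.0
```

Call:
servo_tool:
  plan:
    - [[1,0,0,-0.03,0,0,0],[1,0,0,-0.03,0,0,0],[1,0,0,0,0,0,0]]

```text
t: 15.78
ee_pos: [524.2, 239.4, 205.4]
orientation: [2.341, 2.095, 0.0]
ft_force: [-0.2, 0.8, -0.3]
width: 0.5
grasp_force: 0.0
```

Call:
servo_tool:
  plan:
    - [[1,0,0,-0.03,0,0,0],[1,0,0,-0.03,0,0,0],[1,0,0,-0.03,0,0,0],[1,0,0,0,0,0,0]]

```text
t: 16.12
ee_pos: [524.3, 239.5, 204.8]
orientation: [2.34, 2.095, 0.001]
ft_force: [-7.8, -3.7, 26.1]
width: 0.3
grasp_force: 12.9
```

The lever is firm at 204.8 mm, which is the flat position. I'll lift clear and look.

Call:
servo_tool:
  plan:
    - [[1,0,0,0.15,0,0,0],[1,0,0,0.5,0,0,0],[1,0,0,0.9,0,0,0],[1,0,0,0.9,0,0,0],[1,0,0.8,0.9,0,0,0]]

```text
t: 16.53
ee_pos: [524.1, 264.5, 333.0]
orientation: [2.343, 2.092, -0.002]
ft_force: [0.9, 0.2, -0.2]
width: 0.3
grasp_force: 0.0
```

Call:
servo_tool:
  plan:
    - [[1,0,0.9,0.5,0,0,0],[1,0,0.9,0,0,0,0],[1,0,0.9,0,0,0,0],[1,0,0.5,0,0,0,0],[1,0,0,0,0,0,0]]

```text
t: 16.95
ee_pos: [523.6, 398.8, 351.1]
orientation: [-2.337, -2.099, -0.003]
ft_force: [0.7, 0.1, 0.6]
width: 0.5
grasp_force: 0.0
```

```bash
python3 - <<'E'
from h import *
o=readout.get_obs();print(L(o["ee_pos"]),o["ft_force"],o["t"])
a=vision.get_image("side")[80:280,120:300,::-1];b=vision.get_image("top")[190:310,130:250,::-1]
a=cv2.resize(a,None,fx=2.7,fy=2.7,interpolation=2);b=cv2.resize(b,None,fx=2.5,fy=2.5,interpolation=2)
c=np.zeros((560,800,3),np.uint8);c[:540,:486]=a;c[:300,500:800]=b;cv2.imwrite("pics/m7.png",c)
E
```

```text
[-18.5 325.  351.1] [0.66253835 0.11296401 0.55665827] 16.95
```

View pics/m7.png

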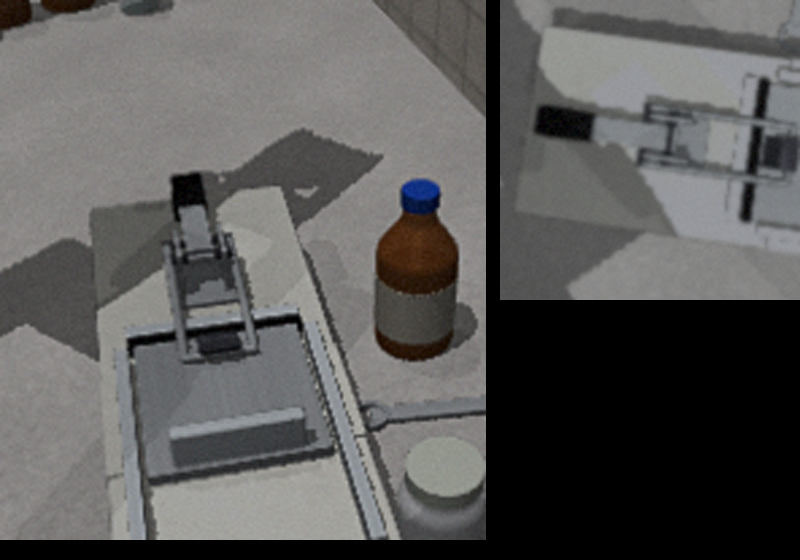

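The lever lies flat (grip at (190,190)) and the loop is on the keeper at (217,350). The robot is clear of everything.

```bash
python3 -c "
from workcell import close_job
print(close_job())"
```

```text
the job is handed in; nothing more can be done
None
```

I closed the chamber and handed the job in: I pressed the cover on its seal at about 19 N for over 0.5 s, hooked the loop over the keeper, and threw the lever flat, where it stayed down in the last picture; the hand-in gave no verdict, and I couldn't read the seal squeeze directly.

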